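# Carry the open sample carrier to its bay under the shelf

### The job

Pick up the open carrier with the loose sample tubes by its raised middle grip, carry it level so that no tube falls out, and set it down flat inside the low metal rim on the base of the white desktop shelf, under the board, and let go of it. Do not drop the carrier, and leave the pump bottle, the small brown bottle next to it and the specimen cup where they are.

Things in the scene. Friction and masses are not known exactly. Their poses are not given: they have to be found in the camera images.
- carrier: Open grey plastic carrier, 120 (own x) x 160 mm (own y), about 0.3 kg full. Tray walls 22 mm high, 4 mm thick, floor 4 mm. A low divider along x through the middle, 22 mm high, carries the raised grip (point grip). Origin: centre of the underside, z up. At the start own x points away from the robot within about 35 degrees. Both ways round are alike.
- grip (a point): Centre of the carrier's grip, 93 mm above the centre of its underside, axes as the carrier: an upright flat bar 76 mm long (x), 12 mm thick (y), from 76 to 110 mm above the underside, on two posts at its ends. Its broad faces look to +y and -y, so fingers closing along y can hold it with the tool upright or tilted along x.
- shelf_unit: White desktop shelf, fixed to the table. Origin: centre of the underside of its base, own +x points into the shelf from the open front (which faces the robot roughly), y left, z up. Base 180 (x) x 330 (y) x 20 mm. Side panels 12 mm thick, inner faces at y = -152 and +152 mm, from x = -40 to +85 mm, carry the board overhead (point board_front).
- bay (a point): Centre of the bay's floor, 20 mm above the table, right above the shelf's origin, same axes. A metal rim 6 mm thick, its top 10 mm above this floor, bounds the bay: 150 mm inside along x, 200 mm along y. The carrier fits with its grip bar along the shelf's x, either way round, and is lifted over the rim.
- board_front (a point): Middle of the lower front edge of the overhead board: 40 mm in front (-x) of the bay's centre, 330 mm above the table. The board is 15 mm thick, 125 mm deep (x), 330 mm wide; a rail hangs 40 mm down under its back edge. An upright gripper would strike it; one leaning back out of the open front by about 25 to 45 degrees clears it.
- tube_a: One of the four loose sample tubes lying in the carrier, all alike: 87 mm long, 17 mm across the cap, 12 g. Origin: middle of its underside; own x along the tube.
- tube_b: One of the four loose sample tubes lying in the carrier, all alike: 87 mm long, 17 mm across the cap, 12 g. Origin: middle of its underside; own x along the tube.
- tube_c: One of the four loose sample tubes lying in the carrier, all alike: 87 mm long, 17 mm across the cap, 12 g. Origin: middle of its underside; own x along the tube.
- tube_d: One of the four loose sample tubes lying in the carrier, all alike: 87 mm long, 17 mm across the cap, 12 g. Origin: middle of its underside; own x along the tube.
- pump_bottle: Bystander: clear bottle with a pump head, 78 x 82 x 211 mm high. Origin: centre of its underside.
- iodine_bottle: Bystander: small brown bottle, 37 mm across, 84 mm high. Origin: centre of its underside.
- specimen_cup: Bystander: specimen cup with a screw lid, 66 mm across, 75 mm high. Origin: centre of its underside.

How it is judged:
By the outcome, as a careful person would: the job done as asked, in the order asked, and still so for the second after the job is handed in, with the robot touching nothing.
It also fails if it takes over 51 s, if anything falls off the work surface, if the arm or the gripper's body presses on something with over 40 N, if the wrist force passes 120 N, or if a joint passes its speed limit or range.

### The arm

A 7-joint arm with a two-finger parallel gripper is mounted at the origin on the work surface; the furniture and walls round the work are solid. World frame = base frame: x ahead of the robot, y to its left, z up, the work surface at z = 0. Lengths are in mm, angles in degrees, forces in N, time in s.
With the tool pointing down it reaches from about 400 to 900 mm from the base axis. Payload 5.6 kg.
Tool frame: the origin (TCP) lies midway between the tips of the shut fingers; the grasp point (between the pads) lies 19 mm behind it; z points along the fingers, x is the direction in which the jaws open and shut, and the axes are right-handed (so a half turn about z gives the same grasp; the last joint's range is limited). The gripper opens to 92 mm and grips with 3 to 60 N. Pads are 20 mm wide; open, the fingers measure 128 mm over their backs; the gripper's body (75 mm by 189 mm) begins 69 mm behind the grasp point.
Start: joints at [-66.864, 26.786, -0.665, 91.828, 0.344, 61.387, -3.226], TCP at [280.893, 586.181, 214.592] pointing down, gripper open.
Joint ranges: [-144.91, 144.91], [-17.63, 115.5], [-89.93, 88.59], [15.96, 139.68], [-74.01, 254.01], [8.47, 105.57], [-167.45, 167.45]. Speed limits (degrees/s): [147.25, 147.25, 180, 180, 180, 180, 180].

### API

Orientations are given as [roll, pitch, yaw] about the fixed x, y, z axes, in that order (R = Rz(yaw) Ry(pitch) Rx(roll)).
In Python, from bench import env, cams gives the robot as it stands.
- The arm moves only by the tool play_rows, never from a script. Its argument "motion" is a list of rows, each a list of 7 numbers: the finger opening in mm, from 0 to 91.9, then the shift along the tool's x, y, z in units of 50 mm (1.0 is 50 mm), then the turn, a rotation vector about the tool's x, y, z in units of 8 degrees (1.0 is 8 degrees). In form: [[gripper, dx, dy, dz, wx, wy, wz], ...]. A call has 1 to 12 rows; each row shifts and turns the commanded pose from where the row before left it, along the tool's axes as they then stand; what a row does not reach is not made up. A row lasts 1/10 s, in which the tool goes at most 50 mm and 8.59 degrees, less where a joint would pass 70% of its speed; a pose out of reach is approached as far as the arm can. A call is refused whole if a number of a shift passes 1 or a number of a turn 1, either way. A call with a gripper value outside its range is refused whole. The fingers move at their own pace and stop on an object; the grip force is fixed at half the most. Time passes only in rows, so rows that do not move let the fingers close. It gives the time, the measured TCP pose, the force and the opening at its end, in the units of the state.
- env.sense(): the state, without advancing time (a new reading comes with each control period).
- cams.get_image(name): name is "side" or "top"; returns the picture (420x560x3 uint8, blue, green, red); there is no depth.
- cams.get_calibration(name): a dict with "intrinsics" (3x3 intrinsics, pixels), "k1" (the pictures are not rectified: a ray, as slopes to the right and down, at radius r is drawn at 1 + k1 r^2 times it, then the intrinsics apply), "world_from_camera" (4x4, takes a point from camera to world coordinates). Camera axes: x right, y up, looking along -z (the intrinsics and any distortion apply to the point x, -y, -z); pixel columns grow to the right and rows downward; lengths in mm; the calibration is good to about 2 mm. A picture is of the moment at which its call begins. get_calibration takes no time and is no camera call.
- env.close_job(): hands the job in, once; it reports no verdict.
The state is a dict: "time_s": time; "joint_pos": joint angles; "qvel": joint speeds; "joint_torque": joint torques, N m; "ee_pos": TCP position; "ee_rot": TCP orientation; "contact_force": force on the tool from outside, world axes, zero at the start; "moment": the same for the moment, N m; "grip_width": opening from 0.0 (shut) to 1.0 (fully open).
Only numpy, scipy, OpenCV 4.12 (cv2) and the standard library are available. Lean on these libraries where they do the work, as an engineer would, in place of code of your own. Each camera call takes 0.05 s, during which the arm holds its last target. There are 200 camera calls.

## Working session

There is one attempt and no reset: what is moved stays moved. The work goes in short steps, Python scripts to look and compute and a tool call to move; the robot and the scene stay as the last step left them, time stands still between calls to the robot, and variables do not carry over. Pictures are saved under pics/ and viewed, about 8 in all and at most 12, crops included, and the job is handed in when it is done.

Besides the shell and the picture viewer there is one more tool, called after ">>>" as name(argument=value, ...), one argument or row to a line, values as JSON. play_rows: Moves the arm, as the interface text tells. Its arguments: {"type":"object","properties":{"motion":{"type":"array"}},"required":["motion"]}

```bash
ls; mkdir -p pics
python3 - <<'E'
from bench import env,cams
import cv2,json
print(env.sense())
for n in("side","top"):
    cv2.imwrite(f"pics/{n}0.png",cams.get_image(n)); c=cams.get_calibration(n); print(n,c)
E
```

```text
pics
{'time_s': 0.0, 'joint_pos': array([-66.86251483,  26.83388617,  -0.66646053,  91.88126579,
         0.34314444,  61.38550403,  -3.22571801]), 'qvel': array([ 0.04795743, -0.02083429,  0.0081877 ,  0.00185287,  0.03774814,
        0.08166193,  0.00732809]), 'joint_torque': array([-2.56926478e-04, -5.20563841e+01, -1.22471942e-02, -2.43744153e+01,
       -5.66012459e-02,  1.73038227e-02,  1.53083060e-04]), 'ee_pos': array([280.66099849, 585.63953441, 213.661798  ]), 'ee_rot': array([1.79994337e+02, 9.84994918e-02, 6.43963494e+01]), 'contact_force': array([-1.00393646,  0.29349303,  0.33062165]), 'moment': array([-0.0375506 ,  0.01114243,  0.04746702]), 'grip_width': 1.0016904646564786}
side {'intrinsics': array([[423.626606  ,   0.        , 273.41204524],
       [  0.        , 423.626606  , 210.71666855],
       [  0.        ,   0.        ,   1.        ]]), 'k1': 0.026597568715406757, 'world_from_camera': array([[ 9.99482239e-01,  1.94982420e-02, -2.55943938e-02,
         5.54253644e+02],
       [-3.14098254e-02,  4.18785410e-01, -9.07541847e-01,
        -1.06076018e+03],
       [-6.97691188e-03,  9.07875872e-01,  4.19181015e-01,
         7.02720170e+02],
       [ 0.00000000e+00,  0.00000000e+00,  0.00000000e+00,
         1.00000000e+00]])}
top {'intrinsics': array([[402.22977818,   0.        , 291.14417095],
       [  0.        , 402.22977818, 210.56096124],
       [  0.        ,   0.        ,   1.        ]]), 'k1': -0.04759963331583824, 'world_from_camera': array([[ 1.14112968e-02,  9.96771323e-01, -7.94777422e-02,
         4.84213158e+02],
       [-9.99890506e-01,  1.06258173e-02, -1.02989506e-02,
         1.12502168e+01],
       [-9.42118267e-03,  7.95865642e-02,  9.96783437e-01,
         1.38476782e+03],
       [ 0.00000000e+00,  0.00000000e+00,  0.00000000e+00,
         1.00000000e+00]])}
```

View pics/side0.png

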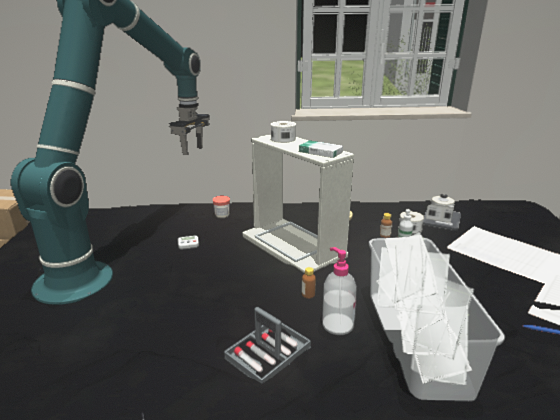

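View pics/top0.png

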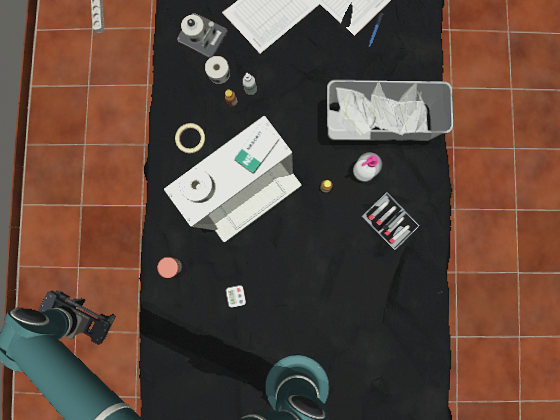

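Side view: the carrier is at about (268,345), with the shelf base front corners at about (243,237) and (305,268). In the top view the carrier is at (390,221) and the shelf base's front edge runs from (223,242) to (301,186). I'll zoom in to measure both.

Run:
```python
import cv2,numpy as np
t=cv2.imread("pics/top0.png");s=cv2.imread("pics/side0.png")
def crop(im,x,y,w,h,k):
    c=cv2.resize(im[y:y+h,x:x+w],None,fx=k,fy=k,interpolation=cv2.INTER_CUBIC)
    for i in range(0,w,10):
        cv2.line(c,(i*k,0),(i*k,4 if i%50 else 8),(0,255,255),1); cv2.putText(c,str(x+i),(i*k+1,13),0,.3,(0,255,255),1)
    for i in range(10,h,10):
        cv2.line(c,(0,i*k),(5,i*k),(0,255,255),1); cv2.putText(c,str(y+i),(6,i*k+4),0,.3,(0,255,255),1)
    return c
a=np.hstack([crop(t,355,185,66,70,6),crop(s,220,300,98,84,4)[:420]] if 0 else [crop(t,355,188,66,66,6),cv2.copyMakeBorder(crop(s,220,302,100,82,4),0,68,0,0,0)])
cv2.imwrite("pics/c1.png",a)
b=np.hstack([crop(t,160,110,145,135,3),cv2.copyMakeBorder(crop(s,238,130,120,135,3),0,0,0,0,0)]);cv2.imwrite("pics/c2.png",b);print(a.shape,b.shape)
```

```text
(396, 796, 3) (405, 795, 3)
```

View pics/c1.png

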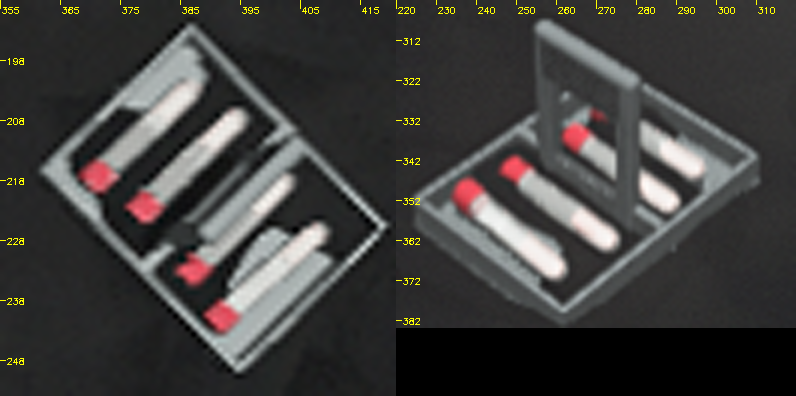

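View pics/c2.png

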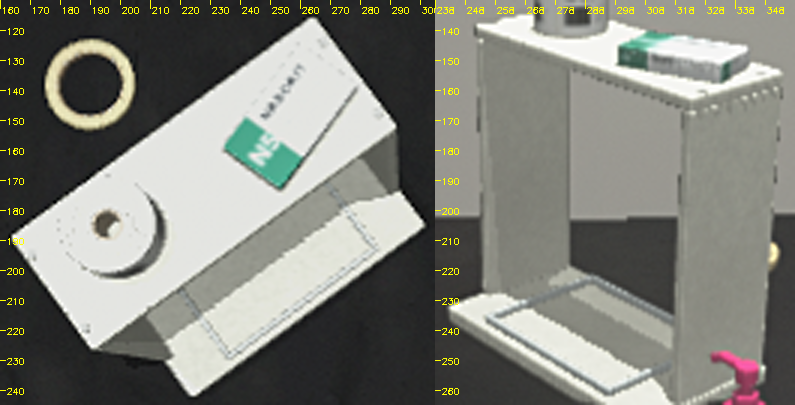

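The zooms give clear corners. Top-down rim corners of the carrier are at about (387,192), (419,226), (395,250) and (362,216), with red caps towards the image lower left. The metal rim and board corners are visible in both views. Next I'll fit the poses.

```bash
cat > h.py <<'E'
import numpy as np
from scipy.optimize import least_squares
from scipy.spatial.transform import Rotation as R
from bench import env,cams
C={n:cams.get_calibration(n) for n in("side","top")}
def proj(n,P):
    c=C[n];W=c["world_from_camera"];p=(np.asarray(P,float)-W[:3,3])@W[:3,:3]
    s=np.c_[p[:,0],-p[:,1]]/-p[:,2:];s=s*(1+c["k1"]*(s**2).sum(1,keepdims=True))
    K=c["intrinsics"];return s*[K[0,0],K[1,1]]+K[:2,2]
def fit(obs,x0):   # obs: (cam, local xyz, pixel); x0: x,y,yaw
    def f(v):
        r=R.from_euler('z',v[2],degrees=True).as_matrix()
        return np.concatenate([(proj(n,[r@np.array(p)+[v[0],v[1],0]])[0]-q) for n,p,q in obs])
    s=least_squares(f,x0,loss='soft_l1',x_scale=[10,10,5]);return s.x,f(s.x).reshape(-1,2).round(1)
E
python3 - <<'E'
from h import *
T,S="top","side"
c=[(T,(60,80,22),(362,216.3)),(T,(60,80,22),(387,192.3))][:0]
c=[(T,(-60,80,22),(362,216.3)),(T,(60,80,22),(387,192.3)),(T,(60,-80,22),(419.3,225.8)),(T,(-60,-80,22),(394.7,249.8)),
(S,(-60,80,22),(224.8,351.3)),(S,(60,-80,22),(309.8,341.3)),(S,(-60,-80,22),(261.8,379.5)),
(S,(-38,-0,110),(256,307.5)),(S,(38,0,110),(280.3,321.5))]
print(fit(c,[450,-250,-40]))
s=[(T,(-90,165,20),(224.3,242)),(T,(-90,-165,20),(301.7,185.3)),(T,(-78,103,30),(236.3,229)),(T,(-78,-103,30),(286,192.7)),
(T,(-40,165,345),(190.7,226)),(T,(-40,-165,345),(292.3,152)),(T,(85,-165,345),(264.3,115.7)),(T,(85,165,345),(163.3,188.7)),
(S,(-78,103,30),(255.3,236.3)),(S,(-78,-103,30),(296.7,261)),(S,(78,103,30),(289.7,222.3)),(S,(-40,165,345),(251.3,138.3)),(S,(-40,-165,345),(324,163.3)),(S,(85,-165,345),(353.7,154))]
print(fit(s,[600,100,30]))
E
```

```text
(array([ 563.23260658, -315.12349993,  -40.28930609]), array([[ -0. ,   2. ],
       [ -2.4,  -0.6],
       [  1.3,  -3.4],
       [  3.4,  -0.6],
       [ 45.8, -34.3],
       [-42.5,  39. ],
       [-36.5, -25.5],
       [ -0.5,  -0. ],
       [  2.2,  -0.2]]))
(array([652.99102681, 174.57415729,  37.19457406]), array([[-0.2,  0.6],
       [ 0.4, -0.3],
       [ 0. , -0.2],
       [-0.6, -0.1],
       [ 0.3,  1. ],
       [ 0.7,  0.2],
       [ 0.6, -0.6],
       [ 0.4,  0.1],
       [ 0.1, -2.2],
       [-0.7, -2.4],
       [ 0.5, -1.2],
       [-0.4, -1. ],
       [-0.1, -1.4],
       [ 1.5, -1.1]]))
```

Run:
```python
from h import *
T,S="top","side"
c=[(T,(-60,80,22),(362,216.3)),(T,(60,80,22),(387,192.3)),(T,(60,-80,22),(419.3,225.8)),(T,(-60,-80,22),(394.7,249.8)),
(S,(-60,-80,22),(224.8,351.3)),(S,(60,80,22),(309.8,341.3)),(S,(60,-80,22),(261.8,379.5)),
(S,(-38,-0,110),(256,307.5)),(S,(38,0,110),(280.3,321.5))]
print(fit(c,[560,-315,-40]))
```

```text
(array([ 561.16089195, -314.25059482,  -45.66484186]), array([[ 0. , -0.2],
       [ 0. , -0.4],
       [ 0.8, -0.1],
       [ 0.4,  0.5],
       [-0.9, -0.5],
       [ 1.4, -1.1],
       [-0.1,  0.3],
       [-0.4, -1. ],
       [ 0.2,  0.3]]))
```

```bash
cat >> h.py <<'E'
CAR=(561.2,-314.3,-45.7); SH=(653.0,174.6,37.2)
def tool(yaw,t):
    a=np.radians(t);m=np.array([[0,np.cos(a),np.sin(a)],[1,0,0],[0,np.sin(a),-np.cos(a)]])
    return R.from_euler('z',yaw,degrees=True)*R.from_matrix(m)
def tcp(grip,yaw,t=35): r=tool(yaw,t); return np.array(grip)+19*r.as_matrix()[:,2],r
def loc(F,x,y,z): c,s=np.cos(np.radians(F[2])),np.sin(np.radians(F[2])); return np.array([F[0]+c*x-s*y,F[1]+s*x+c*y,z])
def here():
    s=env.sense();return s["ee_pos"],R.from_euler('xyz',s["ee_rot"],degrees=True)
def rows(g,start,goal,n,ramp=True,dec=2):
    """rows from pose start to goal: straight line, constant-axis turn"""
    (p0,r0),(p1,r1)=start,goal; d=(r0.inv()*r1).as_rotvec()
    u=np.linspace(0,1,n+1); u=u*u*(3-2*u) if ramp else u
    p,r=np.array(p0,float),r0;out=[]
    for k in u[1:]:
        tp=p0+(p1-p0)*k;tr=r0*R.from_rotvec(d*k)
        v=np.round(r.inv().apply(tp-p)/50,dec);w=np.round(np.degrees((r.inv()*tr).as_rotvec())/8,dec)
        p=p+r.apply(v*50);r=r*R.from_rotvec(np.radians(w*8));out.append([g]+[float(x) for x in v]+[float(x) for x in w])
    return out,(p,r)
def show(o):
    for i in range(0,len(o),12): print("["+",".join("["+",".join(f"{x:g}" for x in q)+"]" for q in o[i:i+12])+"]")
    print("max",np.abs(np.array(o)[:,1:]).max(0))
E
python3 - <<'E'
from h import *
# bystanders, approx from top view at given heights
def at(px,z):
    s=least_squares(lambda v:proj("top",[[v[0],v[1],z]])[0]-px,[600,0]);return s.x.round()
print("pump head",at((370,161),211),"pump body",at((367,168),120),"iodine",at((327,186),84),"cup",at((169,267),75))
h=here()
g,r=tcp(loc(CAR,0,0,93),CAR[2])
print(g,r.as_euler('xyz',degrees=True))
a,e=rows(91.9,h,(np.array([340,250,330.]),R.from_euler('xyz',[180,0,55],degrees=True)),12);show(a)
b,e=rows(91.9,e,(g-r.as_matrix()[:,2]*130+[0,0,20],r),24);show(b);print(e[0])
E
```

```text
pump head [ 727. -208.] pump body [ 724. -216.] iodine [669. -91.] cup [400. 421.]
[ 568.81129646 -322.09958527   77.43611116] [145.    0.   44.3]
[[91.9,-0.11,0.08,-0.05,0,0,0.02],[91.9,-0.3,0.22,-0.12,0,0,0.07],[91.9,-0.45,0.33,-0.19,0,0,0.09],[91.9,-0.56,0.42,-0.24,0,0,0.12],[91.9,-0.63,0.49,-0.27,0,0,0.14],[91.9,-0.66,0.53,-0.29,0,0.01,0.15],[91.9,-0.64,0.55,-0.29,0,-0,0.14],[91.9,-0.6,0.53,-0.27,0,-0,0.14],[91.9,-0.51,0.47,-0.24,0,-0,0.12],[91.9,-0.41,0.39,-0.19,0,0,0.1],[91.9,-0.27,0.26,-0.12,0,0,0.06],[91.9,-0.09,0.09,-0.05,0,0,0.02]]
max [0.66 0.55 0.29 0.   0.01 0.15]
[[91.9,-0.03,0.04,0.01,-0.02,-0,0.01],[91.9,-0.1,0.13,0.04,-0.07,-0.01,0.02],[91.9,-0.15,0.21,0.06,-0.1,-0.01,0.03],[91.9,-0.2,0.27,0.09,-0.13,-0.01,0.04],[91.9,-0.24,0.34,0.11,-0.17,-0.02,0.05],[91.9,-0.27,0.39,0.14,-0.19,-0.01,0.05],[91.9,-0.31,0.43,0.17,-0.22,-0.02,0.07],[91.9,-0.33,0.47,0.2,-0.23,-0.03,0.07],[91.9,-0.34,0.49,0.23,-0.25,-0.02,0.07],[91.9,-0.36,0.51,0.25,-0.26,-0.02,0.08],[91.9,-0.35,0.52,0.29,-0.27,-0.03,0.08],[91.9,-0.36,0.52,0.31,-0.27,-0.02,0.08]]
[[91.9,-0.35,0.51,0.33,-0.27,-0.03,0.08],[91.9,-0.33,0.49,0.35,-0.27,-0.02,0.08],[91.9,-0.32,0.47,0.35,-0.26,-0.03,0.08],[91.9,-0.3,0.45,0.36,-0.25,-0.02,0.07],[91.9,-0.28,0.4,0.35,-0.23,-0.02,0.07],[91.9,-0.25,0.37,0.34,-0.22,-0.03,0.07],[91.9,-0.22,0.31,0.31,-0.19,-0.01,0.05],[91.9,-0.19,0.27,0.27,-0.17,-0.02,0.05],[91.9,-0.15,0.22,0.24,-0.13,-0.01,0.04],[91.9,-0.11,0.16,0.17,-0.1,-0.01,0.03],[91.9,-0.07,0.1,0.11,-0.07,-0.01,0.02],[91.9,-0.02,0.03,0.04,-0.02,0,0.01]]
max [0.36 0.52 0.36 0.27 0.03 0.08]
[ 516.77709821 -268.55817641  204.00494265]
```

>>> play_rows(
  motion=[
    [91.9,-0.2,0.15,-0.1,0,0,0.05],
    [91.9,-0.44,0.36,-0.19,0,0,0.1],
    [91.9,-0.47,0.38,-0.21,0,0,0.1],
    [91.9,-0.47,0.38,-0.21,0,0,0.1],
    [91.9,-0.47,0.38,-0.21,0,0,0.1],
    [91.9,-0.47,0.38,-0.21,0,0,0.1],
    [91.9,-0.47,0.38,-0.21,0,0,0.1],
    [91.9,-0.47,0.38,-0.21,0,0,0.1],
    [91.9,-0.47,0.38,-0.21,0,0,0.1],
    [91.9,-0.47,0.38,-0.21,0,0,0.1],
    [91.9,-0.44,0.36,-0.19,0,0,0.1],
    [91.9,-0.25,0.2,-0.1,0,0,0.05],
  ],
)

```text
time_s: 1.3
ee_pos: [333.8, 261.0, 328.5]
ee_rot: [180.0, -0.1, 55.4]
contact_force: [-0.2, -0.7, -0.5]
grip_width: 1.002
```

>>> play_rows(
  motion=[
    [91.9,-0.03,0.04,0.01,-0.02,0,0.01],
    [91.9,-0.1,0.13,0.04,-0.07,-0.01,0.02],
    [91.9,-0.15,0.21,0.06,-0.1,-0.01,0.03],
    [91.9,-0.2,0.27,0.09,-0.13,-0.01,0.04],
    [91.9,-0.24,0.34,0.11,-0.17,-0.02,0.05],
    [91.9,-0.27,0.39,0.14,-0.19,-0.01,0.05],
    [91.9,-0.31,0.43,0.17,-0.22,-0.02,0.07],
    [91.9,-0.33,0.47,0.2,-0.23,-0.03,0.07],
    [91.9,-0.34,0.49,0.23,-0.25,-0.02,0.07],
    [91.9,-0.36,0.51,0.25,-0.26,-0.02,0.08],
    [91.9,-0.35,0.52,0.29,-0.27,-0.03,0.08],
    [91.9,-0.36,0.52,0.31,-0.27,-0.02,0.08],
  ],
)

```text
time_s: 2.5
ee_pos: [424.5, 2.6, 263.9]
ee_rot: [162.4, 0.8, 50.2]
contact_force: [0.1, -0.0, -0.4]
grip_width: 1.0
```

>>> play_rows(
  motion=[
    [91.9,-0.35,0.51,0.33,-0.27,-0.03,0.08],
    [91.9,-0.33,0.49,0.35,-0.27,-0.02,0.08],
    [91.9,-0.32,0.47,0.35,-0.26,-0.03,0.08],
    [91.9,-0.3,0.45,0.36,-0.25,-0.02,0.07],
    [91.9,-0.28,0.4,0.35,-0.23,-0.02,0.07],
    [91.9,-0.25,0.37,0.34,-0.22,-0.03,0.07],
    [91.9,-0.22,0.31,0.31,-0.19,-0.01,0.05],
    [91.9,-0.19,0.27,0.27,-0.17,-0.02,0.05],
    [91.9,-0.15,0.22,0.24,-0.13,-0.01,0.04],
    [91.9,-0.11,0.16,0.17,-0.1,-0.01,0.03],
    [91.9,-0.07,0.1,0.11,-0.07,-0.01,0.02],
    [91.9,-0.02,0.03,0.04,-0.02,0,0.01],
  ],
)

```text
time_s: 3.7
ee_pos: [514.6, -254.3, 200.8]
ee_rot: [145.0, 0.1, 44.8]
contact_force: [0.2, -0.3, 0.3]
grip_width: 1.001
```

Run:
```python
from h import *
import cv2
s=env.sense();print(s["joint_pos"].round(),s["ee_pos"],s["ee_rot"])
for n in("side","top"): cv2.imwrite(f"pics/{n}1.png",cams.get_image(n))
def big(n,x,y,w,h,k): return cv2.resize(cv2.imread(f"pics/{n}1.png")[y:y+h,x:x+w],None,fx=k,fy=k,interpolation=cv2.INTER_CUBIC)
cv2.imwrite("pics/g1.png",np.hstack([big("top",330,180,100,100,4),big("side",200,220,130,133,3)[:400][:, :390] if 0 else cv2.resize(big("side",190,230,133,133,3),(400,400))]))
h=here();g,r=tcp(loc(CAR,0,0,93),CAR[2])
for k in(70,0):
    o,h=rows(91.9,h,(g-r.as_matrix()[:,2]*k,r),5,dec=2);show(o);print(h[0])
```

```text
[-21.   9.  37. 131.  46.  16.  17.] [ 514.64188665 -254.2597302   200.84129609] [1.45033585e+02 7.39654625e-02 4.47957547e+01]
[[91.9,-0.02,0,0.17,-0,-0,0.01],[91.9,-0.05,0,0.4,-0,-0.01,0.01],[91.9,-0.06,0,0.48,-0,-0.01,0.02],[91.9,-0.05,0,0.4,-0,-0.01,0.01],[91.9,-0.02,0,0.17,-0,-0.01,0.01]]
max [0.06 0.   0.48 0.   0.01 0.02]
[ 540.55473902 -293.48944319  134.74427369]
[[91.9,0,0,0.15,-0,0,-0],[91.9,0,0,0.34,-0,0,-0],[91.9,0,0,0.42,-0,0,-0],[91.9,0.01,0,0.34,-0,0,-0],[91.9,-0,0,0.15,-0,0,-0]]
max [0.01 0.   0.42 0.   0.   0.  ]
[ 568.89994287 -321.87668148   77.37734837]
```

View pics/g1.png

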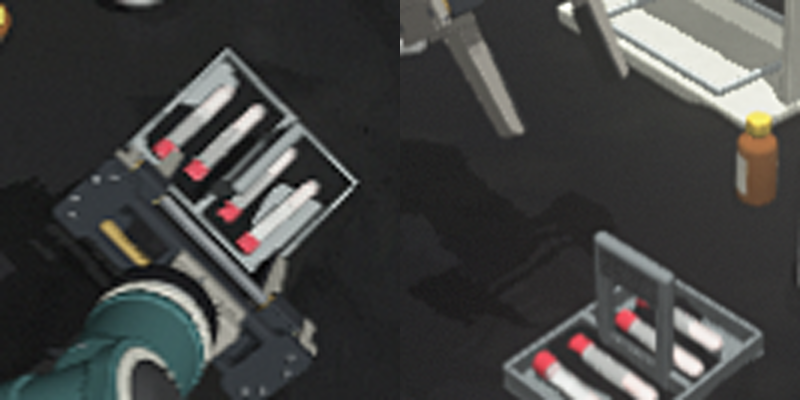

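The open fingers are lined up with the bar: in the crop they flank it at about (130,155) and (280,285), and the tubes are lying in the tray. Next I move in along the tool axis.

>>> play_rows(
  motion=[
    [91.9,-0.02,0,0.17,0,0,0.01],
    [91.9,-0.05,0,0.4,0,-0.01,0.01],
    [91.9,-0.06,0,0.48,0,-0.01,0.02],
    [91.9,-0.05,0,0.4,0,-0.01,0.01],
    [91.9,-0.02,0,0.17,0,-0.01,0.01],
    [91.9,0,0,0.15,0,0,0],
    [91.9,0,0,0.34,0,0,0],
    [91.9,0,0,0.42,0,0,0],
    [91.9,0,0,0.34,0,0,0],
    [91.9,0,0,0.15,0,0,0],
    [91.9,0,0,0,0,0,0],
  ],
)

```text
time_s: 4.9
ee_pos: [566.9, -320.5, 79.5]
ee_rot: [145.2, 0.1, 44.3]
contact_force: [-0.5, -0.7, 0.3]
grip_width: 0.999
```

Run:
```python
from h import *
import cv2
s=env.sense();print(s["joint_pos"].round(),s["ee_pos"],s["ee_rot"],s["contact_force"], tcp(loc(CAR,0,0,93),CAR[2])[0])
i={n:cams.get_image(n) for n in("side","top")}
big=lambda n,x,y,w,h:cv2.resize(i[n][y:y+h,x:x+w],(400,400),interpolation=cv2.INTER_CUBIC)
cv2.imwrite("pics/g2.png",np.hstack([big("top",340,180,90,90),big("side",210,270,120,120)]))
```

```text
[ 10.  28.  11. 124. 107.  11. -42.] [ 566.91831697 -320.45513124   79.51954707] [1.45156470e+02 1.03799489e-01 4.42696958e+01] [-0.53454025 -0.7435382   0.27048233] [ 568.81129646 -322.09958527   77.43611116]
```

View pics/g2.png

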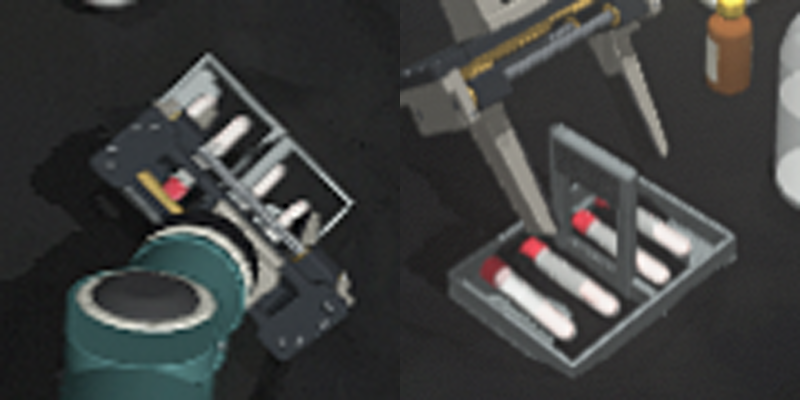

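Geometry is good, but J6 is at 11 degrees, close to its lower limit. Before carrying I'll identify the kinematics to check that the way to the bay is feasible.

```bash
cat > kin.py <<'E'
from h import *
import itertools
def E(a,d): return R.from_euler(a,d,degrees=True).as_matrix()
def fk(q,P,S):
    c,d1,d3,a,b,d5,a6,c7,dt=P; s1,s3,s5,s7=S
    r=np.eye(3);p=np.zeros(3)
    for ax,ang,t in[('z',c+s1*q[0],(0,0,d1)),('y',q[1],(0,0,0)),('z',s3*q[2],(a,0,d3)),('y',q[3],(b,0,0)),('z',s5*q[4],(0,0,d5)),('y',q[5],(a6,0,0)),('z',c7+s7*q[6],(0,0,dt))]:
        r=r@E(ax,ang);p=p+r@np.array(t)
    return p,r
E
cat > fitk.py <<'E'
from kin import *
s=env.sense()
D=[([-66.8625,26.8339,-.6665,91.8813,.3431,61.3855,-3.2257],(280.66,585.64,213.66),(180,.1,64.4),1),
([-21,9,37,131,46,16,17],(514.64,-254.26,200.84),(145.03,.07,44.80),.3),
(s["joint_pos"],s["ee_pos"],s["ee_rot"],1)]
best=[]
for S in itertools.product((1,-1),repeat=4):
  for c in (0,180):
   for c7 in(0,180,90,-90):
    def f(P):
        o=[]
        for q,p,e,w in D:
            pp,rr=fk(q,P,S);o+=list(w*(pp-p)/5);o+=list(w*(rr-E('xyz',e)).ravel()*20)
        return np.array(o)
    z=least_squares(f,[c,300,400,0,0,380,0,c7,250],loss='soft_l1',max_nfev=60);best.append((z.cost,S,z.x.round(2),f(z.x)))
best.sort(key=lambda t:t[0])
for b in best[:4]: print(round(b[0],2),b[1],b[2].tolist(),np.abs(b[3]).max().round(2))
E
python3 fitk.py
```

```text
0.38 (-1, -1, -1, -1) [717.1, 350.13, 502.39, -5.26, -7.71, 470.42, -11.68, 537.33, 367.85] 0.53
0.38 (-1, -1, -1, -1) [-2.9, 350.13, 502.39, -5.26, -7.71, 470.42, -11.68, -182.67, 367.85] 0.53
0.38 (-1, -1, -1, -1) [717.1, 350.13, 502.39, -5.26, -7.71, 470.42, -11.68, 177.33, 367.85] 0.53
0.38 (-1, -1, -1, -1) [-2.9, 350.13, 502.39, -5.26, -7.71, 470.42, -11.68, 177.33, 367.85] 0.53
```

```bash
cat >> kin.py <<'E'
P=[-2.9,350.13,502.39,-5.26,-7.71,470.42,-11.68,177.33,367.85];S=(-1,)*4
LO=np.array([-144.91,-17.63,-89.93,15.96,-74.01,8.47,-167.45]);HI=np.array([144.91,115.5,88.59,139.68,254.01,105.57,167.45])
def step(q,p,r,lam=.02,qn=None,mu=0.):
    m=r.as_matrix()
    def f(x):
        pp,rr=fk(x,P,S);e=R.from_matrix(rr.T@m).as_rotvec()
        return np.r_[(pp-p)/1,e*200,lam*(x-q)]+0
    z=least_squares(f,np.clip(q,LO+.01,HI-.01),bounds=(LO,HI),max_nfev=20)
    e=f(z.x);return z.x,np.linalg.norm(e[:3]),np.degrees(np.linalg.norm(e[3:6])/200)
def interp(wps,n):
    for (a,ra),(b,rb) in zip(wps,wps[1:]):
        d=(ra.inv()*rb).as_rotvec()
        for k in np.linspace(0,1,n+1)[1:]: yield a+(b-a)*k,ra*R.from_rotvec(d*k)
E
cat > sim.py <<'E'
from kin import *
s=env.sense();q0=s["joint_pos"]
def W(t,x,z,F=SH,yaw=None): return tcp(loc(F,x,0,z+93),F[2] if yaw is None else yaw,t)
for t in (35,30,25):
    q=q0.copy()
    wps=[W(35,0,0,CAR),W(t,0,0,CAR),W(t,0,120,CAR),W(t,-120,110),W(t,-70,45),W(t,0,40),W(t,0,20)]
    print("t",t);mx=0
    for i,(p,r) in enumerate(interp(wps,10)):
        qo=q;q,e,a=step(q,p,r);mx=max(mx,np.abs(q-qo).max())
        if i%10==9 or (20<i<40 and i%3==0): print(i,q.round().astype(int),round(e,1),round(a,1),"maxstep",mx.round(1));mx=0
E
python3 sim.py
```

```text
t 35
9 [ 15  28   6 124 115  11 -48] 0.0 0.0 maxstep 8.4
19 [ 26  15  -6 122  56  17  14] 0.0 0.0 maxstep 9.4
21 [ 30  11 -14 129  53  10  29] 0.0 0.0 maxstep 8.7
24 [ 70  15 -63 133  57   8  44] 0.0 0.0 maxstep 19.2
27 [ 73  28 -79 133  58  14  61] 0.0 0.0 maxstep 7.8
29 [ 66  38 -82 130  59  21  72] 0.0 0.0 maxstep 6.0
30 [ 64  38 -80 130  60  20  71] 0.0 0.0 maxstep 2.2
33 [ 58  37 -73 129  63  16  68] 0.0 0.0 maxstep 2.3
36 [ 52  37 -66 128  67  13  63] 0.0 0.0 maxstep 2.4
39 [ 44  36 -58 127  72   9  58] 0.0 0.0 maxstep 2.7
49 [ 35  40 -55 119  72  12  55] 0.0 0.0 maxstep 1.1
59 [ 31  40 -49 119  78   9  49] 0.0 0.0 maxstep 0.7
t 30
9 [ 21  28   1 122  78  10  -9] 0.0 0.0 maxstep 6.3
19 [ 40  16 -21 119  45  24  27] 0.0 0.0 maxstep 5.3
21 [ 45  13 -31 125  39  18  43] 0.0 0.0 maxstep 8.9
24 [ 62  13 -55 130  27  14  71] 0.0 0.0 maxstep 9.9
27 [ 66  21 -71 130  29  17  86] 0.0 0.0 maxstep 7.5
29 [ 60  28 -74 127  32  21  93] 0.0 0.0 maxstep 3.8
30 [ 57  28 -72 127  33  20  93] 0.0 0.0 maxstep 2.4
33 [ 50  29 -65 126  36  17  90] 0.0 0.0 maxstep 2.3
36 [ 44  30 -59 125  38  15  87] 0.0 0.0 maxstep 2.2
39 [ 38  32 -53 124  40  12  85] 0.0 0.0 maxstep 2.1
49 [ 27  35 -47 116  42  14  81] 0.0 0.0 maxstep 1.2
59 [ 24  36 -43 117  43  12  79] 0.0 0.0 maxstep 0.4
t 25
9 [ 35  29 -15 119  59  18  13] 0.0 0.0 maxstep 9.7
19 [ 48  19 -30 115  39  30  35] 0.0 0.0 maxstep 2.6
21 [ 53  16 -39 121  34  25  49] 0.0 0.0 maxstep 7.6
24 [ 61  15 -57 126  26  22  72] 0.0 0.0 maxstep 7.9
27 [ 62  21 -69 126  27  24  86] 0.0 0.0 maxstep 5.7
29 [ 56  27 -72 124  31  27  93] 0.0 0.0 maxstep 3.6
30 [ 53  28 -70 124  32  27  92] 0.0 0.0 maxstep 2.1
33 [ 47  29 -65 123  34  24  89] 0.0 0.0 maxstep 2.1
36 [ 42  31 -59 122  37  22  87] 0.0 0.0 maxstep 1.9
39 [ 36  33 -54 121  40  20  84] 0.0 0.0 maxstep 1.8
49 [ 27  37 -49 113  42  23  80] 0.0 0.0 maxstep 1.1
59 [ 25  38 -47 113  44  21  79] 0.0 0.0 maxstep 0.3
```

The identified model says the whole route is feasible, with more wrist margin at a 30° lean. I'll adjust the lean now, then grip.

Run:
```python
from h import *
g=tcp(loc(CAR,0,0,93),CAR[2],30);o,h=rows(91.9,here(),g,6,ramp=False);show(o);print(h[0],g[0])
```

```text
[[91.9,-0,-0,0.01,0.1,0,0],[91.9,-0,-0.01,0.02,0.11,0,0],[91.9,-0,-0,0.01,0.1,0,0],[91.9,-0,-0.01,0.02,0.1,0.01,0],[91.9,-0,-0,0.01,0.1,-0,0],[91.9,-0,-0.01,0.01,0.11,-0,0]]
max [0.   0.01 0.02 0.11 0.01 0.  ]
[ 567.77084367 -320.84697668   76.63187746] [ 567.83494521 -321.09908097   76.54551733]
```

>>> play_rows(
  motion=[
    [91.9,0,-0.01,0.01,0.1,0,0],
    [91.9,0,0,0.02,0.11,0,0],
    [91.9,0,-0.01,0.01,0.1,0,0],
    [91.9,0,0,0.02,0.1,0,0],
    [91.9,0,-0.01,0.01,0.1,0,0],
    [91.9,0,0,0.01,0.11,0,0],
    [91.9,0,0,0,0,0,0],
  ],
)

```text
time_s: 5.7
ee_pos: [568.7, -321.0, 78.1]
ee_rot: [149.9, -0.0, 44.3]
contact_force: [0.3, -0.2, -0.8]
grip_width: 0.998
```

>>> play_rows(
  motion=[
    [60,0,0,0,0,0,0],
    [40,0,0,0,0,0,0],
    [25,0,0,0,0,0,0],
    [18,0,0,0,0,0,0],
    [14,0,0,0,0,0,0],
    [10,0,0,0,0,0,0],
    [5,0,0,0,0,0,0],
    [0,0,0,0,0,0,0],
    [0,0,0,0,0,0,0],
    [0,0,0,0,0,0,0],
  ],
)

```text
time_s: 6.7
ee_pos: [568.0, -321.1, 77.0]
ee_rot: [150.0, 0.1, 44.3]
contact_force: [-0.1, -0.0, -0.7]
grip_width: 0.149
```

Run:
```python
from kin import *
s=env.sense();print(s["joint_pos"].round(1),s["ee_pos"].round(1),s["ee_rot"].round(2),s["contact_force"],s["grip_width"]*92)
print("fk",fk(s["joint_pos"],P,S)[0])
h=here();o,_=rows(0,h,(h[0]+[0,0,30],h[1]),8);show(o)
```

```text
[ 16.9  28.2   4.  120.2  69.   11.5  -1.7] [ 568.  -321.1   77. ] [1.4996e+02 8.0000e-02 4.4270e+01] [-0.06399346 -0.00359366 -0.67948887] 13.732290008514363
fk [ 576.19661986 -321.70046546   79.99184719]
[[0,-0,0.01,-0.02,0,0,0],[0,-0,0.04,-0.06,0,0,0],[0,-0,0.05,-0.08,0,0,0],[0,-0,0.05,-0.1,0,0,0],[0,-0,0.06,-0.1,0,0,0],[0,-0,0.04,-0.08,0,0,0],[0,-0,0.04,-0.06,0,0,0],[0,-0,0.01,-0.02,0,0,0]]
max [0.   0.06 0.1  0.   0.   0.  ]
```

>>> play_rows(
  motion=[
    [0,0,0.01,-0.02,0,0,0],
    [0,0,0.03,-0.05,0,0,0],
    [0,0,0.05,-0.09,0,0,0],
    [0,0,0.05,-0.09,0,0,0],
    [0,0,0.06,-0.1,0,0,0],
    [0,0,0.05,-0.09,0,0,0],
    [0,0,0.03,-0.05,0,0,0],
    [0,0,0.01,-0.02,0,0,0],
    [0,0,0,0,0,0,0],
  ],
)

```text
time_s: 7.6
ee_pos: [567.8, -321.0, 106.4]
ee_rot: [150.0, 0.1, 44.3]
contact_force: [0.1, 0.0, -2.5]
grip_width: 0.129
```

Run:
```python
from kin import *
import cv2
s=env.sense();print(s["joint_pos"].round(1),s["contact_force"],s["moment"],s["grip_width"]*92)
i={n:cams.get_image(n) for n in("side","top")}
big=lambda n,x,y,w,h:cv2.resize(i[n][y:y+h,x:x+w],(400,400),interpolation=cv2.INTER_CUBIC)
cv2.imwrite("pics/g3.png",np.hstack([big("top",340,180,90,90),big("side",210,270,120,120)]))
```

```text
[ 22.5  25.3  -2.7 119.3  60.7  15.7   8.2] [ 0.115076    0.04631514 -2.46741543] [ 0.61900922  0.56795741 -0.021152  ] 11.90673709164959
```

View pics/g3.png

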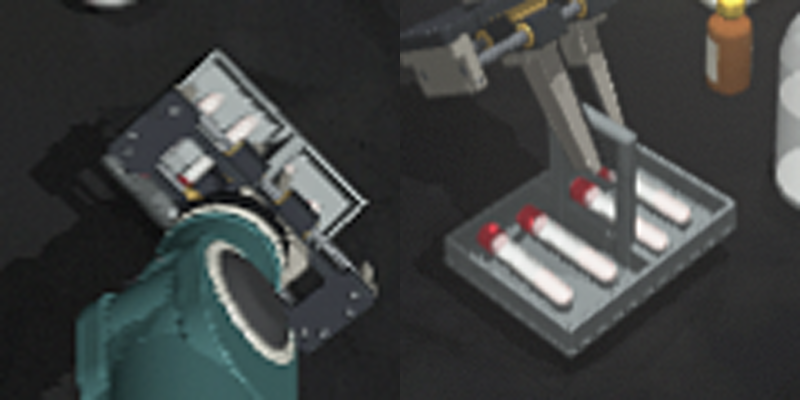

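The carrier hangs level and all four tubes lie in it (caps at about (490,230), (527,218), (580,190) and (605,172)). I'll lift it further and plan the carry.

>>> play_rows(
  motion=[
    [0,0,0.03,-0.05,0,0,0],
    [0,0,0.07,-0.12,0,0,0],
    [0,0,0.1,-0.17,0,0,0],
    [0,0,0.12,-0.21,0,0,0],
    [0,0,0.13,-0.23,0,0,0],
    [0,0,0.13,-0.23,0,0,0],
    [0,0,0.12,-0.21,0,0,0],
    [0,0,0.1,-0.17,0,0,0],
    [0,0,0.07,-0.12,0,0,0],
    [0,0,0.03,-0.05,0,0,0],
    [0,0,0,0,0,0,0],
  ],
)

```text
time_s: 8.8
ee_pos: [567.9, -320.8, 196.6]
ee_rot: [149.9, 0.1, 44.3]
contact_force: [0.9, 0.1, -4.3]
grip_width: 0.128
```

Run:
```python
from kin import *
s=env.sense();print(s["joint_pos"].round(1),s["ee_pos"],s["ee_rot"],s["grip_width"]*92)
h=here();W=tcp(loc(SH,-120,0,93+112),SH[2],30)
o,e=rows(0,h,W,36);show(o);print(e[0],W[0])
q=s["joint_pos"]
for i,(p,r) in enumerate(interp([h,W],12)):
    q,er,a=step(q,p,r);print(q.round().astype(int),round(er,1),round(a,1)) if i%3==2 else 0
```

```text
[ 33.1  17.7 -15.1 115.5  43.   25.8  28.4] [ 567.91960274 -320.83582889  196.62188401] [1.49949271e+02 7.52329161e-02 4.42672952e+01] 11.819138068334283
[[0,0.01,-0.01,-0.01,-0,0.01,-0.02],[0,0.04,-0.04,-0.02,-0,0.04,-0.06],[0,0.07,-0.06,-0.03,-0,0.05,-0.1],[0,0.09,-0.07,-0.04,-0,0.08,-0.13],[0,0.11,-0.1,-0.05,-0,0.09,-0.16],[0,0.14,-0.11,-0.06,-0,0.11,-0.19],[0,0.16,-0.11,-0.06,-0,0.13,-0.23],[0,0.19,-0.13,-0.07,-0,0.15,-0.24],[0,0.21,-0.13,-0.07,-0,0.15,-0.27],[0,0.23,-0.14,-0.08,-0,0.17,-0.29],[0,0.25,-0.13,-0.07,-0,0.18,-0.31],[0,0.28,-0.13,-0.06,-0,0.19,-0.33]]
[[0,0.29,-0.12,-0.07,-0,0.19,-0.33],[0,0.31,-0.11,-0.05,-0,0.21,-0.36],[0,0.33,-0.09,-0.05,-0,0.2,-0.35],[0,0.34,-0.08,-0.04,-0,0.22,-0.37],[0,0.35,-0.07,-0.03,-0,0.21,-0.37],[0,0.35,-0.05,-0.02,-0,0.22,-0.38],[0,0.35,-0.02,-0.01,-0,0.21,-0.37],[0,0.36,-0.01,0,-0,0.22,-0.37],[0,0.35,0,0.01,-0,0.21,-0.37],[0,0.34,0.03,0.03,-0,0.21,-0.36],[0,0.33,0.04,0.03,-0,0.2,-0.35],[0,0.32,0.06,0.04,-0,0.2,-0.34]]
[[0,0.3,0.07,0.04,-0,0.19,-0.32],[0,0.28,0.07,0.06,-0,0.17,-0.31],[0,0.26,0.09,0.05,-0,0.17,-0.29],[0,0.23,0.09,0.06,-0,0.16,-0.27],[0,0.21,0.08,0.05,-0,0.14,-0.25],[0,0.19,0.09,0.06,-0,0.13,-0.22],[0,0.16,0.08,0.05,-0,0.11,-0.19],[0,0.13,0.07,0.04,-0,0.1,-0.16],[0,0.1,0.06,0.04,-0,0.07,-0.14],[0,0.08,0.05,0.03,-0,0.06,-0.09],[0,0.05,0.02,0.01,-0,0.03,-0.06],[0,0.01,0.01,0.01,-0,0.01,-0.02]]
max [0.36 0.14 0.08 0.   0.22 0.38]
[564.85817784 107.63978095 188.39664156] [564.98344406 107.79179781 188.54551733]
[ 42  12 -28 126  33  16  51] 0.0 0.0
[ 57  12 -50 130  21  13  77] 0.0 0.0
[ 65  17 -67 130  20  15  91] 0.0 0.0
[ 58  26 -72 127  25  20 100] 0.0 0.0
```

>>> play_rows(
  motion=[
    [0,0.01,-0.01,-0.01,0,0.01,-0.02],
    [0,0.04,-0.04,-0.02,0,0.04,-0.06],
    [0,0.07,-0.06,-0.03,0,0.05,-0.1],
    [0,0.09,-0.07,-0.04,0,0.08,-0.13],
    [0,0.11,-0.1,-0.05,0,0.09,-0.16],
    [0,0.14,-0.11,-0.06,0,0.11,-0.19],
    [0,0.16,-0.11,-0.06,0,0.13,-0.23],
    [0,0.19,-0.13,-0.07,0,0.15,-0.24],
    [0,0.21,-0.13,-0.07,0,0.15,-0.27],
    [0,0.23,-0.14,-0.08,0,0.17,-0.29],
    [0,0.25,-0.13,-0.07,0,0.18,-0.31],
    [0,0.28,-0.13,-0.06,0,0.19,-0.33],
  ],
)

```text
time_s: 10.0
ee_pos: [567.0, -208.5, 194.3]
ee_rot: [150.0, 0.1, 66.0]
contact_force: [0.2, -0.0, -2.8]
grip_width: 0.128
```

>>> play_rows(
  motion=[
    [0,0.29,-0.12,-0.07,0,0.19,-0.33],
    [0,0.31,-0.11,-0.05,0,0.21,-0.36],
    [0,0.33,-0.09,-0.05,0,0.2,-0.35],
    [0,0.34,-0.08,-0.04,0,0.22,-0.37],
    [0,0.35,-0.07,-0.03,0,0.21,-0.37],
    [0,0.35,-0.05,-0.02,0,0.22,-0.38],
    [0,0.35,-0.02,-0.01,0,0.21,-0.37],
    [0,0.36,-0.01,0,0,0.22,-0.37],
    [0,0.35,0,0.01,0,0.21,-0.37],
    [0,0.34,0.03,0.03,0,0.21,-0.36],
    [0,0.33,0.04,0.03,0,0.2,-0.35],
    [0,0.32,0.06,0.04,0,0.2,-0.34],
  ],
)

```text
time_s: 11.2
ee_pos: [565.3, -2.4, 190.5]
ee_rot: [150.0, 0.1, 106.0]
contact_force: [0.5, -0.7, -3.8]
grip_width: 0.131
```

>>> play_rows(
  motion=[
    [0,0.3,0.07,0.04,0,0.19,-0.32],
    [0,0.28,0.07,0.06,0,0.17,-0.31],
    [0,0.26,0.09,0.05,0,0.17,-0.29],
    [0,0.23,0.09,0.06,0,0.16,-0.27],
    [0,0.21,0.08,0.05,0,0.14,-0.25],
    [0,0.19,0.09,0.06,0,0.13,-0.22],
    [0,0.16,0.08,0.05,0,0.11,-0.19],
    [0,0.13,0.07,0.04,0,0.1,-0.16],
    [0,0.1,0.06,0.04,0,0.07,-0.14],
    [0,0.08,0.05,0.03,0,0.06,-0.09],
    [0,0.05,0.02,0.01,0,0.03,-0.06],
    [0,0.01,0.01,0.01,0,0.01,-0.02],
  ],
)

```text
time_s: 12.4
ee_pos: [564.7, 108.0, 188.2]
ee_rot: [150.0, -0.0, 127.2]
contact_force: [0.8, 0.7, -2.6]
grip_width: 0.127
```

Run:
```python
from kin import *
import cv2
s=env.sense();print(s["joint_pos"].round(1),s["ee_pos"],s["ee_rot"],s["contact_force"],s["grip_width"]*92)
i={n:cams.get_image(n) for n in("side","top")}
cv2.imwrite("pics/side4.png",i["side"]);cv2.imwrite("pics/top4.png",i["top"])
big=lambda n,x,y,w,h:cv2.resize(i[n][y:y+h,x:x+w],(400,400),interpolation=cv2.INTER_CUBIC)
cv2.imwrite("pics/g4.png",np.hstack([big("top",160,110,170,170),big("side",210,130,150,150)]))
```

```text
[ 49.7  26.6 -65.7 121.6  28.   21.4  95.7] [564.66327608 107.95915966 188.20091286] [ 1.50022655e+02 -1.31666486e-03  1.27224848e+02] [ 0.80483065  0.7435203  -2.61214552] 11.645626721807579
```

View pics/g4.png

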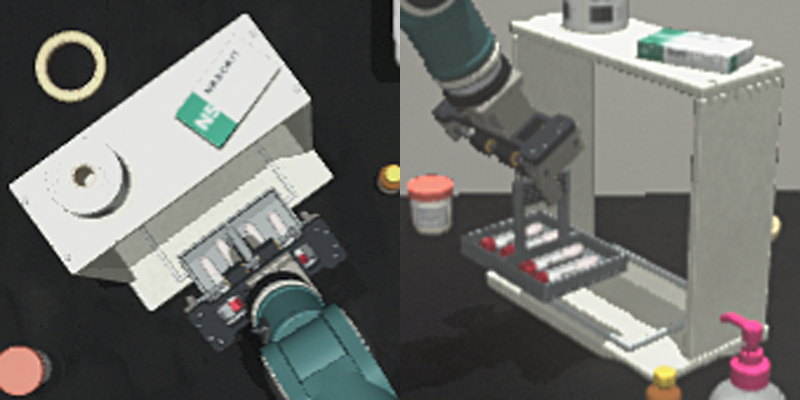

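The carrier is level in front of the shelf, centred on the rim opening, with 2+2 tubes visible. Now I'll work out the move in.

Run:
```python
from kin import *
h=here();h0=h;q=env.sense()["joint_pos"]
W=[tcp(loc(SH,x,0,93+z),SH[2],30) for x,z in((-60,55),(0,40),(0,23))]
for w,n in zip(W,(10,12,8)):
    o,h=rows(0,h,w,n);show(o);print(h[0],w[0])
for i,(p,r) in enumerate(interp([h0]+W,8)):
    q,er,a=step(q,p,r);print(q.round().astype(int),round(er,1),round(a,1)) if i%4==3 else 0
```

```text
[[0,0,0.01,0.04,-0,0,-0],[0,0,0.04,0.12,-0,0,-0],[0,0,0.05,0.18,-0,0,-0],[0,0,0.07,0.22,-0,0,-0],[0,0,0.07,0.23,-0,0,-0],[0,0,0.07,0.24,-0,0,-0],[0,0,0.06,0.21,-0,0,-0],[0,0,0.06,0.18,-0,0,-0],[0,0,0.03,0.12,-0,0,-0],[0,0,0.02,0.04,-0,0,-0]]
max [0.   0.07 0.24 0.   0.   0.  ]
[612.81662715 144.03307603 131.77489308] [612.77523914 144.0677447  131.54551733]
[[0,0,0.02,0.02,-0,0,-0],[0,0,0.05,0.04,-0,0,-0],[0,0,0.07,0.07,-0,0,-0],[0,0,0.09,0.09,-0,0,-0],[0,0,0.1,0.1,-0,0,-0],[0,0,0.11,0.11,-0,0,-0],[0,0,0.11,0.11,-0,0,-0],[0,0,0.11,0.1,-0,0,-0],[0,0,0.09,0.09,-0,0,-0],[0,0,0.07,0.07,-0,0,-0],[0,0,0.05,0.05,-0,0,-0],[0,0,0.02,0.01,-0,0,-0]]
max [0.   0.11 0.11 0.   0.   0.  ]
[660.64700555 180.31172466 116.76274613] [660.56703422 180.34369159 116.54551733]
[[0,0,-0.01,0.01,-0,0,-0],[0,0,-0.02,0.04,-0,0,-0],[0,0,-0.02,0.04,-0,0,-0],[0,0,-0.04,0.06,-0,0,-0],[0,0,-0.03,0.05,-0,0,-0],[0,0,-0.03,0.05,-0,0,-0],[0,0,-0.02,0.04,-0,0,-0],[0,0,-0,0.01,-0,0,-0]]
max [0.   0.04 0.06 0.   0.   0.  ]
[660.75361316 180.38986993  99.52231319] [660.56703422 180.34369159  99.54551733]
[ 47  28 -61 125  30  16  94] 0.0 0.0
[ 36  30 -52 123  34  13  90] 0.0 0.0
[ 30  32 -47 120  35  13  88] 0.0 0.0
[ 25  34 -44 116  36  13  86] 0.0 0.0
[ 24  35 -42 117  36  12  86] 0.0 0.0
[ 23  35 -41 117  37  11  85] 0.0 0.0
```

>>> play_rows(
  motion=[
    [0,0,0.01,0.04,0,0,0],
    [0,0,0.04,0.12,0,0,0],
    [0,0,0.05,0.18,0,0,0],
    [0,0,0.07,0.22,0,0,0],
    [0,0,0.07,0.23,0,0,0],
    [0,0,0.07,0.24,0,0,0],
    [0,0,0.06,0.21,0,0,0],
    [0,0,0.06,0.18,0,0,0],
    [0,0,0.03,0.12,0,0,0],
    [0,0,0.02,0.04,0,0,0],
    [0,0,0,0,0,0,0],
  ],
)

```text
time_s: 13.6
ee_pos: [612.8, 144.5, 131.6]
ee_rot: [150.0, -0.0, 127.2]
contact_force: [-0.1, 0.3, -2.7]
grip_width: 0.13
```

>>> play_rows(
  motion=[
    [0,0,0.02,0.02,0,0,0],
    [0,0,0.05,0.04,0,0,0],
    [0,0,0.07,0.07,0,0,0],
    [0,0,0.09,0.09,0,0,0],
    [0,0,0.1,0.1,0,0,0],
    [0,0,0.11,0.11,0,0,0],
    [0,0,0.11,0.11,0,0,0],
    [0,0,0.11,0.1,0,0,0],
    [0,0,0.09,0.09,0,0,0],
    [0,0,0.07,0.07,0,0,0],
    [0,0,0.05,0.05,0,0,0],
    [0,0,0.02,0.01,0,0,0],
  ],
)

```text
time_s: 14.8
ee_pos: [660.7, 180.8, 116.6]
ee_rot: [150.0, -0.0, 127.2]
contact_force: [-0.3, 0.8, -3.0]
grip_width: 0.134
```

Run:
```python
from kin import *
import cv2
s=env.sense();print(s["joint_pos"].round(1),s["ee_pos"],s["ee_rot"],s["contact_force"],s["grip_width"]*92)
i={n:cams.get_image(n) for n in("side","top")}
big=lambda n,x,y,w,h:cv2.resize(i[n][y:y+h,x:x+w],(400,400),interpolation=cv2.INTER_CUBIC)
cv2.imwrite("pics/g5.png",np.hstack([big("top",200,140,110,110),big("side",235,140,120,120)]))
```

```text
[ 20.8  34.9 -42.4 111.7  37.6  16.   82.7] [660.7141999  180.761289   116.63986494] [ 1.50022430e+02 -1.07219442e-02  1.27202509e+02] [-0.30999566  0.80408773 -3.01741814] 12.293805608488949
```

View pics/g5.png

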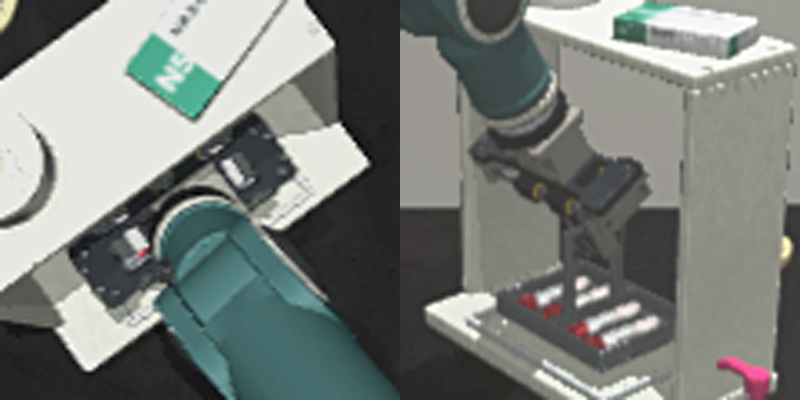

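Run:
```python
from h import *
for z in(40,62):
    a=proj("side",[loc(SH,x,y,z) for x,y in((-60,80),(-60,-80),(60,-80))]);print(z,((a-[235,140])*400/120+[400,0]).round())
a=proj("side",[loc(SH,x,y,30) for x,y in((-78,103),(-78,-103))]);print(((a-[235,140])*400/120+[400,0]).round())
```

```text
40 [[496. 308.]
 [602. 370.]
 [693. 330.]]
62 [[495. 288.]
 [602. 349.]
 [694. 310.]]
[[468. 314.]
 [603. 395.]]
```

The carrier corners match the prediction within about 1 px, and it hangs level inside the rim outline. I'll lower it.

>>> play_rows(
  motion=[
    [0,0,-0.01,0.02,0,0,0],
    [0,0,-0.02,0.035,0,0,0],
    [0,0,-0.03,0.05,0,0,0],
    [0,0,-0.03,0.05,0,0,0],
    [0,0,-0.03,0.05,0,0,0],
    [0,0,-0.02,0.035,0,0,0],
    [0,0,-0.015,0.025,0,0,0],
    [0,0,-0.01,0.017,0,0,0],
    [0,0,0,0,0,0,0],
  ],
)

```text
time_s: 15.8
ee_pos: [660.5, 180.4, 100.4]
ee_rot: [150.0, -0.0, 127.2]
contact_force: [-0.0, -0.1, -2.7]
grip_width: 0.128
```

>>> play_rows(
  motion=[
    [0,0,-0.01,0.017,0,0,0],
    [0,0,-0.01,0.017,0,0,0],
    [0,0,-0.01,0.017,0,0,0],
    [0,0,0,0,0,0,0],
  ],
)

```text
time_s: 16.2
ee_pos: [660.4, 180.3, 97.3]
ee_rot: [150.0, -0.0, 127.2]
contact_force: [-0.4, -0.4, -2.0]
grip_width: 0.131
```

>>> play_rows(
  motion=[
    [0,0,-0.01,0.017,0,0,0],
    [0,0,-0.005,0.01,0,0,0],
    [0,0,0,0,0,0,0],
  ],
)

```text
time_s: 16.5
ee_pos: [661.1, 180.7, 97.2]
ee_rot: [149.9, 0.1, 127.2]
contact_force: [-3.6, -1.5, 4.9]
grip_width: 0.13
```

Contact came at the expected height. I'll release and back out.

>>> play_rows(
  motion=[
    [16,0,0,0,0,0,0],
    [22,0,0,0,0,0,0],
    [32,0,0,0,0,0,0],
    [45,0,0,0,0,0,0],
    [60,0,0,0,0,0,0],
    [75,0,0,0,0,0,0],
    [85,0,0,0,0,0,0],
    [85,0,0,0,0,0,0],
  ],
)

```text
time_s: 17.3
ee_pos: [660.5, 180.4, 96.0]
ee_rot: [150.0, -0.0, 127.2]
contact_force: [-0.8, 0.2, 0.6]
grip_width: 0.739
```

>>> play_rows(
  motion=[
    [85,0,0,-0.04,0,0,0],
    [85,0,0,-0.1,0,0,0],
    [85,0,0,-0.15,0,0,0],
    [85,0,0,-0.2,0,0,0],
    [85,0,0,-0.2,0,0,0],
    [85,0,0,-0.2,0,0,0],
    [85,0,0,-0.15,0,0,0],
    [85,0,0,-0.06,0,0,0],
  ],
)

```text
time_s: 18.1
ee_pos: [638.8, 163.2, 144.7]
ee_rot: [150.0, 0.0, 127.1]
contact_force: [0.3, -0.3, -0.5]
grip_width: 0.924
```

>>> play_rows(
  motion=[
    [85,0,-0.08,-0.05,0,0,0],
    [85,0,-0.16,-0.1,0,0,0],
    [85,0,-0.25,-0.15,0,0,0],
    [85,0,-0.3,-0.18,0,0,0],
    [85,0,-0.3,-0.18,0,0,0],
    [85,0,-0.3,-0.18,0,0,0],
    [85,0,-0.3,-0.18,0,0,0],
    [85,0,-0.3,-0.18,0,0,0],
    [85,0,-0.25,-0.15,0,0,0],
    [85,0,-0.16,-0.1,0,0,0],
    [85,0,-0.08,-0.05,0,0,0],
    [85,0,0,0,0,0,0],
  ],
)

```text
time_s: 19.3
ee_pos: [522.6, 75.6, 146.2]
ee_rot: [150.1, -0.0, 127.1]
contact_force: [0.4, -0.3, -0.5]
grip_width: 0.923
```

Run:
```python
from kin import *
import cv2
s=env.sense();print(s["joint_pos"].round(1),s["contact_force"])
i={n:cams.get_image(n) for n in("side","top")}
big=lambda n,x,y,w,h:cv2.resize(i[n][y:y+h,x:x+w],(400,400),interpolation=cv2.INTER_CUBIC)
cv2.imwrite("pics/g6.png",np.hstack([big("top",160,110,180,180),big("side",230,180,105,105)]))
for z in(20,42):
    a=proj("side",[loc(SH,x,y,z) for x,y in((-60,80),(-60,-80),(60,-80))]);print(z,((a-[230,180])*400/105+[400,0]).round())
```

```text
[ 53.9  27.2 -64.3 128.5  31.   14.9  96.7] [ 0.39604629 -0.30935652 -0.52565983]
20 [[529. 219.]
 [649. 291.]
 [753. 245.]]
42 [[529. 197.]
 [649. 268.]
 [755. 223.]]
```

View pics/g6.png

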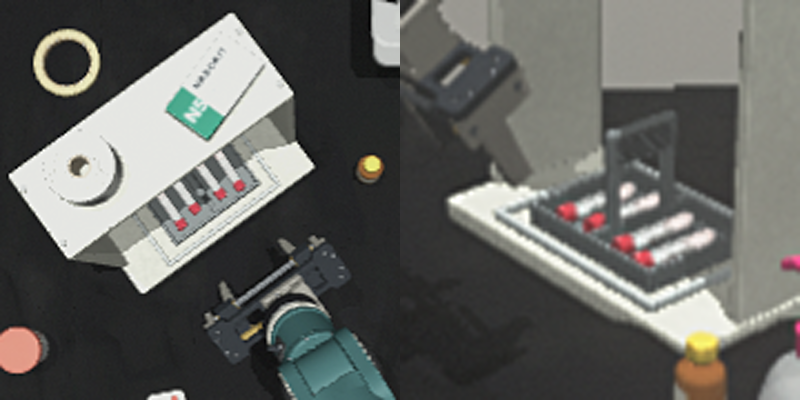

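The carrier sits flat inside the rim with all four tubes in it, and the corners match the prediction within about 2 px. The gripper is clear. Next I check that the bystanders haven't moved and hand in.

Run:
```python
from bench import env,cams
import cv2,numpy as np
for n,bs in(("top",((367,165,18),(327,186,8),(169,267,13))),("side",((340,295,30),(309,284,14)))):
    a=cv2.imread(f"pics/{n}0.png").astype(int);b=cams.get_image(n).astype(int)
    for x,y,r in bs: print(n,x,y,np.abs(a-b)[y-r:y+r,x-r:x+r].mean().round(2))
print(env.close_job())
```

```text
top 367 165 2.48
top 327 186 1.34
top 169 267 1.39
side 340 295 1.88
side 309 284 1.39
the job is handed in; nothing more can be done
None
```

The carrier is standing flat inside the metal rim under the board, with all four tubes still in it. The gripper has let go and backed out. The job was handed in after about 19.5 s of the 51 s allowed.

I gripped the middle bar with the tool leaning 30°, lifted the carrier, turned it about 83° while carrying it level, moved it in over the rim and lowered it. It touched down at the expected height with about 5 N on the tool before I released it.

**Last checks:**
- **Placing:** in the side view the carrier's front corners are within about 2 px of where they should be for the bay centre.
- **Bystanders:** the picture patches around the pump bottle, the brown bottle and the specimen cup show almost no change from the first pictures, so none of them was moved.
- **Force:** every wrist-force reading, taken at the end of each move, stayed below about 7 N.

**One disagreement:** the side camera's fit of the shelf was 1 to 2.4 px off vertically, while the top camera fitted within about 1 px. I trusted the top camera. The final picture still shows the carrier's front and near sides clear of the rim; the back edge was not clearly visible.

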